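# Stow the scraper in the slide-cover utensil case

### The arm

A 6-joint arm with a two-finger parallel gripper is mounted at the origin on the work surface. World frame = base frame: x ahead of the robot, y to its left, z up, the work surface at z = 0. Lengths are in m, angles in rad, forces in N, time in s.
With the tool pointing down it reaches from about 0.375 to 0.9 m from the base axis. Payload 3.1 kg.
Tool frame: the origin (TCP) lies midway between the tips of the shut fingers; the grasp point (between the pads) lies grip_point_offset behind it (grip_point_offset is the distance from the TCP to the grasp point, in m); y points along the fingers, z is the direction in which the jaws open and shut, and the axes are right-handed (so a half turn about y gives the same grasp; the last joint's range is limited). The gripper opens to 87 mm and grips with 3 to 60 N. Pads are 19 mm wide; open, the fingers measure 117 mm over their backs; the gripper's body (75 mm by 190 mm) begins 51 mm behind the grasp point.
Start: joints at [1.044, 0.527, 1.433, -0, 1.181, -0.178], TCP at [0.214, 0.587, 0.223] pointing down, gripper open.
Joint ranges: [-3.08, 3.08], [-0.75, 2.2], [0.22, 2.44], [-1.43, 4.57], [0, 2.65], [-2.85, 2.85]. Speed limits (rad/s): [2.79, 2.79, 3.14, 3.14, 3.14, 3.14].

### API

Orientations are given as a unit quaternion [x, y, z, w].
In Python, from rig import * gives the robot as it stands.
- The arm moves only by the tool jog_arm, never from a script. Its argument "increments" is a list that holds one entry, the list of rows, each a list of 7 numbers: the turn, a rotation vector about the world's x, y, z in degrees, then the shift along the world's x, y, z in m, then the closure, from -1 (fully open) to 1 (shut), so that 0 is half open. In form: [[[rx, ry, rz, x, y, z, jaw], ...]]. A call has 1 to 8 rows; each row is the pose to reach, as a shift and turn from the pose measured when the call began; what a row does not reach only later rows make up. A row lasts 1/10 s, in which the tool goes at most 50 mm and 8.59 degrees, less where a joint would pass 70% of its speed; a pose out of reach is approached as far as the arm can. A call with a gripper value outside its range is refused whole. The fingers move at their own pace and stop on an object; "squeeze" is the grip in N (left out, the last holds). Time passes only in rows, so rows that repeat a pose let the fingers close. It gives the time, the measured TCP pose, the force and the opening at its end, in the units of the state.
- get_obs(): the state, without advancing time (a new reading comes with each control period).
- camera(name): name is "side" or "top" or "wrist"; returns the picture (480x640x3 uint8, red, green, blue); there is no depth.
- camera_info(name): a dict with "K" (3x3 intrinsics, pixels), "k1" (the pictures are not rectified: a ray, as slopes to the right and down, at radius r is drawn at 1 + k1 r^2 times it, then the intrinsics apply), "R" (3x3) and "t" (3): a world point X has camera coordinates R X + t. Camera axes: x right, y down, z forward; pixel columns grow to the right and rows downward; lengths in m; the calibration is good to about 2 mm. A picture is of the moment at which its call begins: read the wrist's pose just before it. camera_info takes no time and is no camera call; for the wrist camera it gives the pose at the moment of the call.
- hand_in(): hands the job in, once; it reports no verdict.
The state is a dict: "time": time; "q": joint angles; "joint_velocities": joint speeds; "joint_torque": joint torques, N m; "position": TCP position; "tool_rot": TCP orientation; "ft_force": force on the tool from outside, world axes, zero at the start; "moment": the same for the moment, N m; "grip_width": finger opening in m.
Only numpy, scipy, OpenCV 4.12 (cv2) and the standard library are available. Lean on these libraries where they do the work, as an engineer would, in place of code of your own. Each camera call takes 0.05 s, during which the arm holds its last target.

### The job

Put the orange scraper away in the wooden slide-cover case: slide the cover all the way back, feed the scraper in blade first at a slant so the blade goes under the fixed roof, and lay it down flat on the inner floor without ramming or dropping it. Let go, then slide the cover fully shut past its spring catch. Leave the shaker, the crock and the spoon where they are.

Things in the scene. Friction and masses are not known exactly. Their poses are not given: they have to be found in the camera images.
- case: Light wooden case 250 (x) x 136 (y) x 84 mm high, fixed to the counter. Origin: centre of its underside, on the counter; z up. Walls 6 mm; inside x -119 to 119, y -62 to 62 mm. A fixed roof, 78 to 84 mm up, covers x -125 to -25 mm; the sliding cover closes the rest. A steel catch post (30 x 14 mm, 98 mm high) stands outside at x 91, y 89 mm.
- case_in (a point): Centre of the inside of the case, 18 mm above the counter, axes as the case's. The case's black inner floor is a level, adjustable board whose top lies 0 to 26 mm ABOVE this point (18 to 44 mm above the counter), different each time and not reported; it is firm: find it by touch.
- cover (a joint): Travel in m of the brown cover: 0 shut, 0.110 fully back (hard stops); opens along case -x, over the roof. 152 x 134 x 6 mm, 86 to 92 mm above the counter. Shut it spans case x -27 to 125 mm; back, -137 to 15 mm (clear opening inside: x 15 to 119 mm). Rubs with 1.5 N. A sprung catch near shut (see catch_nub) must be pulled and pushed through.
- catch_nub (a point): Steel nub on the cover's +y edge, at case (100, 68, 90) mm when shut. It rides over the catch post's sprung ball from about 1 to 18 mm of cover travel, resisting with up to 7 N, then past the middle (9 mm) pushing the cover on. A half-pushed cover springs back ajar: push on to the end stop.
- cover_bar (a point): Centre of the upright steel grip bar on the cover: 16 mm thick along the case's x, 60 mm along y, 26 mm high (its foot 92 and top 118 mm above the counter). At case (0, 0, 105) mm with the cover shut, (-110, 0, 105) mm fully back. Axes as the case's.
- scraper: Bright orange rigid plastic scraper, 170 mm long, about 0.12 kg (varies), lying flat on the counter. Origin: centre of its underside; x runs from blade to handle end, z up. Flat blade from x = -85 to -11 mm, 76 mm wide, 5 mm thick, underside flush with the handle's. Handle from x = -15 to +85 mm, 26 mm wide (y), 22 mm high.
- scraper_grip (a point): Middle of the scraper's handle: (35, 0, 11) mm in the scraper's frame. Axes as the scraper's.
- scraper_tip (a point): Middle of the blade's front edge at its underside: (-85, 0, 0) mm in the scraper's frame.
- shaker: Bystander: stainless dredge shaker, upright, 70 mm across, 132 mm high; origin at the centre of its base.
- crock: Bystander: empty sage-green ceramic crock, upright, 124 mm across, 140 mm high; origin at the centre of its base.
- spoon: Bystander: cherry wood spoon 250 mm long lying flat; origin under its middle, x along its length.
Things that resemble listed ones, but are neither listed nor needed, are in the scene too. Several things have the shape of the scraper; the one meant has the colours described above.

How it is judged:
By the outcome, as a careful person would: the job done as asked, in the order asked, and still so for the second after the job is handed in, with the robot touching nothing.
It also fails if it takes over 70 s, if anything falls off the work surface, if the arm or the gripper's body presses on something with over 40 N, if the wrist force passes 120 N, or if a joint passes its speed limit or range.

## Working session

There is one attempt and no reset: what is moved stays moved. The work goes in short steps, Python scripts to look and compute and a tool call to move; the robot and the scene stay as the last step left them, time stands still between calls to the robot, and variables do not carry over. Pictures are saved under pics/ and viewed, and the job is handed in when it is done.

Besides the shell and the picture viewer there is one more tool, called after ">>>" by a JSON object that holds its "name" and its "arguments". jog_arm: Moves the arm, as the interface text tells. Its arguments: {"type":"object","properties":{"increments":{"type":"array","items":{"type":"array","items":{"type":"array","items":{"type":"number"}}}},"squeeze":{"type":"number"}},"required":["increments"]}

```bash
ls; mkdir -p pics; python3 - <<'E'
from rig import *
import cv2,json
print(get_obs())
for n in ("top","side","wrist"):
    i=camera_info(n);print(n,i)
    cv2.imwrite(f"pics/a_{n}.png",camera(n)[:,:,::-1])
E
```

```text
pics
{'time': 0.0, 'q': array([ 1.04353084e+00,  5.28447793e-01,  1.43393675e+00, -1.52856270e-05,
        1.18134221e+00, -1.78499454e-01]), 'joint_velocities': array([-0.00105343,  0.00062279, -0.00094014,  0.0006212 ,  0.00126774,
       -0.0005858 ]), 'joint_torque': array([-3.79056155e-04, -4.40035307e+01, -1.76590830e+01,  6.31433772e-02,
        5.81625151e-02, -1.66423329e-04]), 'position': array([0.2131861 , 0.58673399, 0.22157194]), 'tool_rot': array([ 0.69709235, -0.12293739,  0.12242524, -0.69567285]), 'ft_force': array([ 0.0793173 , -0.07332981, -0.80269717]), 'moment': array([ 0.00962795, -0.0457951 , -0.01236602]), 'grip_width': 0.08688593151076686}
top {'K': array([[507.77415364,   0.        , 318.11030746],
       [  0.        , 507.77415364, 237.86378667],
       [  0.        ,   0.        ,   1.        ]]), 'k1': 0.038718618139678355, 'R': array([[-0.02163648, -0.99966027,  0.01453315],
       [-0.98672573,  0.01901184, -0.16127889],
       [ 0.1609478 , -0.01782974, -0.98680186]]), 't': array([0.01759783, 0.55928572, 1.46867986])}
side {'K': array([[526.39286305,   0.        , 323.52750361],
       [  0.        , 526.39286305, 236.17875979],
       [  0.        ,   0.        ,   1.        ]]), 'k1': -0.06295763107819283, 'R': array([[ 0.85001244, -0.5264251 , -0.01885406],
       [-0.29148277, -0.44023763, -0.8492518 ],
       [ 0.43876719,  0.72737023, -0.52765131]]), 't': array([-0.4481291 ,  0.24138287,  0.99684492])}
wrist {'K': array([[386.31569286,   0.        , 321.62191349],
       [  0.        , 386.31569286, 239.85992261],
       [  0.        ,   0.        ,   1.        ]]), 'k1': -0.07584998715716096, 'R': array([[ 0.34207374,  0.9396702 , -0.00234047],
       [ 0.90254685, -0.32786427,  0.27913115],
       [ 0.26152387, -0.09759583, -0.96025014]]), 't': array([-0.62378532, -0.03413198,  0.39090806])}
```

View pics/a_top.png

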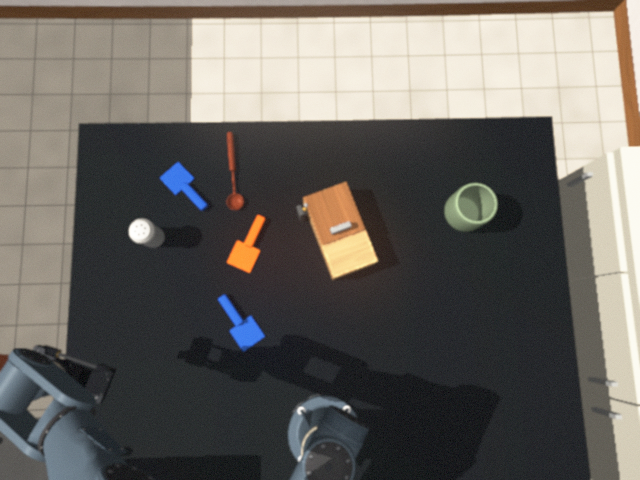

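View pics/a_side.png

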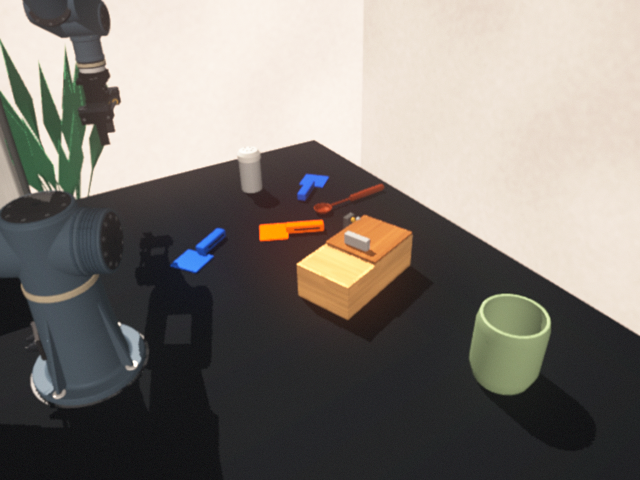

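View pics/a_wrist.png

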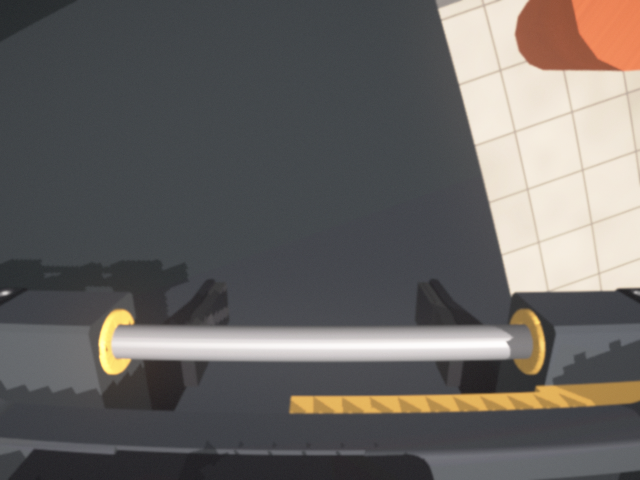

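Candidates in the top view: orange scraper (247,245), blue look-alikes (185,187) and (240,322). The spoon (233,170) is wood. I choose the orange one and check it in a close crop.

```bash
cat > h.py <<'E'
from rig import *
import numpy as np, cv2
from scipy.spatial.transform import Rotation as Ro
def proj(i,X):
    c=np.atleast_2d(X)@i["R"].T+i["t"]; s=c[:,:2]/c[:,2:]
    r2=(s**2).sum(1,keepdims=True); s=s*(1+i["k1"]*r2)
    return s*[i["K"][0,0],i["K"][1,1]]+i["K"][:2,2]
def unproj(i,uv,z):
    uv=np.atleast_2d(np.array(uv,float)); d=(uv-i["K"][:2,2])/[i["K"][0,0],i["K"][1,1]]
    s=d.copy()
    for _ in range(20): s=d/(1+i["k1"]*(s**2).sum(1,keepdims=True))
    ray=np.c_[s,np.ones(len(s))]@i["R"]; C=-i["R"].T@i["t"]
    return C+ray*((z-C[2])/ray[:,2:])
E
python3 - <<'E'
import cv2,numpy as np
t=cv2.imread('pics/a_top.png');s=cv2.imread('pics/a_side.png')
c=t[165:295,215:395];cv2.imwrite('pics/c_top.png',cv2.resize(c,None,fx=4.4,fy=4.4,interpolation=cv2.INTER_CUBIC))
c=s[200:325,250:430];cv2.imwrite('pics/c_side.png',cv2.resize(c,None,fx=4.4,fy=4.4,interpolation=cv2.INTER_CUBIC))
E
```

```text
(no output)
```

View pics/c_top.png

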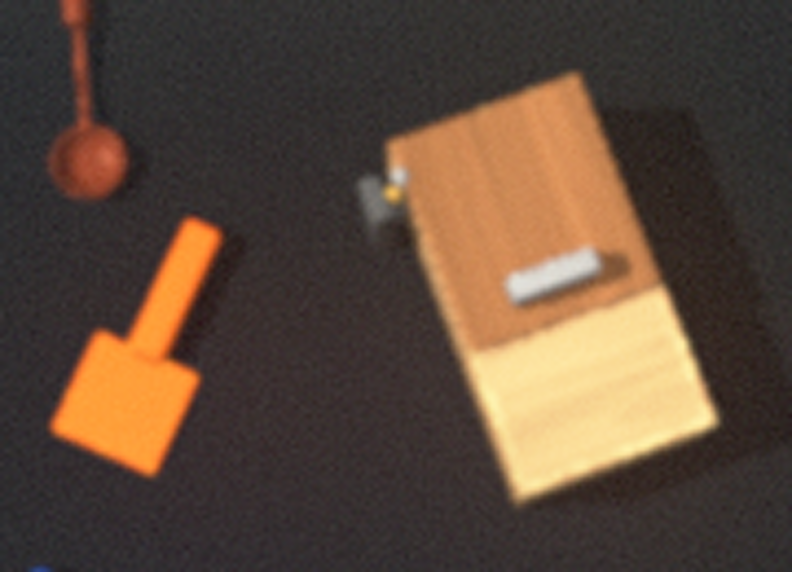

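View pics/c_side.png

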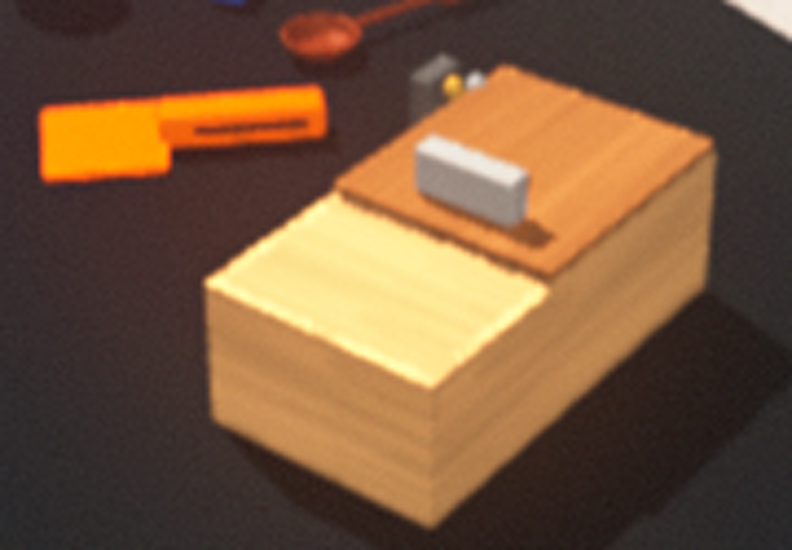

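The crop confirms the orange scraper: blade near crop (125,400), handle toward (205,225). The case's roof faces the robot and the post is on its left. Next I fit the poses from the corners.

```bash
cat > fit.py <<'E'
from h import *
from scipy.optimize import least_squares
ti,si=camera_info('top'),camera_info('side')
T=lambda l:np.array(l)/4.4+[215-.4,165-.4]
S=lambda l:np.array(l)/4.4+[250-.4,200-.4]
def fit(ob,x0):
    def f(p):
        R=Ro.from_euler('z',p[2]).as_matrix(); r=[]
        for i,X,uv in ob: r.append((proj(i,np.array(X)/1000@R.T+[p[0],p[1],0])-uv).ravel())
        return np.concatenate(r)
    s=least_squares(f,x0,loss='soft_l1'); print(s.x,np.degrees(s.x[2])); print(f(s.x).reshape(-1,2).round(1).tolist())
    return s.x
fit([(ti,[[125,67,92],[125,-67,92],[-27,-67,92],[-27,67,92],[-125,-68,84],[-125,68,84]],T([[390,140],[578,72],[663,287],[478,350],[716,425],[518,500]])),
 (si,[[-125,68,84],[-125,-68,84],[-125,-68,0],[-125,68,0],[125,67,92],[125,-67,92]],S([[208,283],[430,387],[430,527],[212,418],[505,66],[713,140]]))],[.5,0,.35])
fit([(ti,[[-85,38,5],[-85,-38,5],[-11,-38,5],[-11,38,5],[85,13,22],[85,-13,22]],T([[50,430],[155,476],[200,378],[100,330],[188,215],[222,235]])),
 (si,[[-85,38,5],[-85,-38,0],[-11,-38,0],[85,-13,22]],S([[40,105],[45,181],[170,173],[325,88]]))],[.5,.15,-.4])
E
python3 fit.py
```

```text
[ 0.57860068 -0.0581712   0.33779361] 19.35414841942898
[[0.5, 0.4], [0.5, 0.4], [0.0, -0.8], [-1.2, 0.8], [0.4, -0.5], [1.4, -1.1], [-0.9, -0.5], [-0.0, -0.4], [-0.3, 0.1], [-0.0, 0.0], [-0.1, -0.6], [0.4, -0.1]]
[ 0.55826338  0.21327586 -0.43306342] -24.812706230069853
[[0.8, -0.2], [-0.2, -0.6], [-0.2, -0.6], [-0.2, 0.4], [-0.1, 0.4], [-0.0, -0.8], [-0.0, 0.7], [-0.5, -0.1], [-0.3, -0.6], [-0.1, 3.7]]
```

```bash
python3 - <<'E'
import rig
print([k for k in dir(rig) if k[0]!='_'])
try: print(rig.grip_point_offset)
except Exception as e: print(e)
from h import *
o=get_obs(); R=Ro.from_quat(o['tool_rot']).as_matrix(); print(R.round(3)); print('jaw yaw',np.degrees(np.arctan2(R[1,2],R[0,2])),o['time'])
c=np.array([.5786,-.0582]);
for a,yw,p in (('bar',19.35,(0,0)),('barback',19.35,(-110,0)),('barpost',19.35,(91,89))):
    r=np.radians(yw); print(a,c+np.array([np.cos(r)*p[0]-np.sin(r)*p[1],np.sin(r)*p[0]+np.cos(r)*p[1]])/1000)
r=np.radians(-24.8);print('grip',np.array([.5583,.2133])+.035*np.array([np.cos(r),np.sin(r)]))
E
```

```text
['Unreachable', 'camera', 'camera_info', 'get_obs', 'grip_point_offset', 'hand_in']
0.0187
[[ 0.94  -0.001  0.342]
 [-0.342 -0.001  0.94 ]
 [-0.    -1.    -0.002]]
jaw yaw 70.01765395758603 0.15
bar [ 0.5786 -0.0582]
barback [ 0.47481366 -0.09464717]
barpost [0.63497053 0.05592433]
grip [0.59007221 0.19861918]
```

>>> {"name": "jog_arm", "arguments": {"increments": [[[0, 0, -4, 0.02, -0.035, 0, -1], [0, 0, -9, 0.045, -0.08, 0, -1], [0, 0, -15, 0.07, -0.123, 0, -1], [0, 0, -21, 0.095, -0.167, 0, -1], [0, 0, -27, 0.12, -0.21, 0, -1], [0, 0, -33, 0.145, -0.254, 0, -1], [0, 0, -39, 0.17, -0.3, 0, -1], [0, 0, -45, 0.195, -0.34, 0, -1]]]}}

```text
time: 0.95
position: [0.4076, 0.2464, 0.2217]
tool_rot: [0.596, -0.382, 0.381, -0.595]
ft_force: [0.6, 1.4, 0.3]
grip_width: 0.0868
```

>>> {"name": "jog_arm", "arguments": {"increments": [[[0, 0, -3, 0.024, -0.043, 0, 0.3], [0, 0, -5, 0.049, -0.087, 0, 0.3], [0, 0, -5.7, 0.073, -0.13, 0, 0.3], [0, 0, -5.7, 0.098, -0.174, 0, 0.3], [0, 0, -5.7, 0.122, -0.218, 0, 0.3], [0, 0, -5.7, 0.147, -0.262, -0.01, 0.3], [0, 0, -5.7, 0.165, -0.295, -0.02, 0.3], [0, 0, -5.7, 0.171, -0.3046, -0.02, 0.3]]]}}

```text
time: 1.75
position: [0.58, -0.0624, 0.2002]
tool_rot: [0.576, -0.412, 0.411, -0.574]
ft_force: [-0.4, 0.8, 0.5]
grip_width: 0.0341
```

```bash
cat > snap.py <<'E'
from h import *
import sys,pickle
n,f=sys.argv[1:3]
i=camera_info(n); im=camera(n); cv2.imwrite(f'pics/{f}.png',im[:,:,::-1]); pickle.dump(i,open(f'pics/{f}.pkl','wb'))
o=get_obs();print(o['time'],o['position'].round(4),o['ft_force'].round(2),o['grip_width'])
E
python3 snap.py wrist b1
```

```text
1.8 [ 0.5803 -0.062   0.2007] [ 0.35 -0.32  0.2 ] 0.03247726721136589
```

View pics/b1.png

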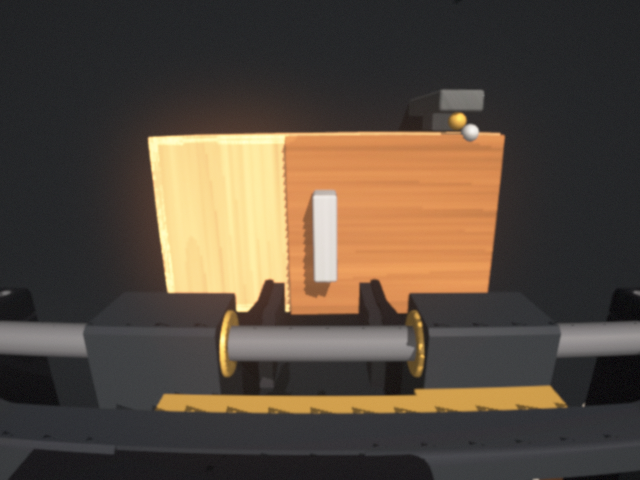

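```bash
python3 - <<'E'
from h import *
import pickle
from scipy.optimize import least_squares
i=pickle.load(open('pics/b1.pkl','rb'))
X=np.array([[-125,68,84],[125,67,92],[125,-67,92],[-27,67,92],[-8,30,118],[8,30,118],[8,-30,118],[-8,-30,118]])/1000
uv=np.array([[151,137],[503,133],[490,313],[286,136],[313,192.5],[336,192.5],[338,280.5],[315,281]])
def f(p):
    R=Ro.from_euler('z',p[2]).as_matrix(); return (proj(i,X@R.T+[p[0],p[1],0])-uv).ravel()
s=least_squares(f,[.5786,-.0582,.338],loss='soft_l1');print(s.x,np.degrees(s.x[2]));print(f(s.x).reshape(-1,2).round(1).tolist())
E
```

```text
[ 0.58117116 -0.05587958  0.34353283] 19.68298116483311
[[-2.4, -0.8], [3.4, -0.4], [-3.2, -3.0], [-1.1, -1.9], [0.1, 1.5], [2.2, 1.1], [0.5, 0.8], [-0.0, 0.7]]
```

>>> {"name": "jog_arm", "arguments": {"increments": [[[0, 0, 0.6, 0, 0.005, -0.03, 0.1], [0, 0, 0.6, 0, 0.005, -0.06, 0.1], [0, 0, 0.6, 0, 0.005, -0.085, 0.1], [0, 0, 0.6, 0, 0.005, -0.1, 0.1], [0, 0, 0.6, 0, 0.005, -0.1, 0.1]]]}}

```text
time: 2.3
position: [0.5777, -0.0549, 0.0988]
tool_rot: [0.579, -0.41, 0.406, -0.576]
ft_force: [0.6, 0.3, -0.1]
grip_width: 0.0387
```

>>> {"name": "jog_arm", "arguments": {"increments": [[[0, 0, 0, 0, 0, 0, 1], [0, 0, 0, 0, 0, 0, 1], [0, 0, 0, 0, 0, 0, 1], [0, 0, 0, 0, 0, 0, 1]]], "squeeze": 25}}

```text
time: 2.7
position: [0.5784, -0.0548, 0.0998]
tool_rot: [0.578, -0.41, 0.406, -0.577]
ft_force: [0.1, 0.1, 2.9]
grip_width: 0.0159
```

>>> {"name": "jog_arm", "arguments": {"increments": [[[0, 0, 0, -0.0075, -0.0027, 0, 1], [0, 0, 0, -0.0189, -0.0067, 0, 1], [0, 0, 0, -0.033, -0.0117, 0, 1], [0, 0, 0, -0.0471, -0.0167, 0, 1], [0, 0, 0, -0.0613, -0.0217, 0, 1], [0, 0, 0, -0.0754, -0.0267, 0, 1], [0, 0, 0, -0.0895, -0.0317, 0, 1], [0, 0, 0, -0.099, -0.035, 0, 1]]]}}

```text
time: 3.5
position: [0.4786, -0.0902, 0.0998]
tool_rot: [0.578, -0.41, 0.407, -0.577]
ft_force: [1.9, 0.4, -4.7]
grip_width: 0.0158
```

>>> {"name": "jog_arm", "arguments": {"increments": [[[0, 0, 0, -0.001, -0.0004, 0, 1], [0, 0, 0, -0.002, -0.0008, 0, 1]]]}}

```text
time: 3.7
position: [0.4764, -0.091, 0.0999]
tool_rot: [0.578, -0.41, 0.407, -0.577]
ft_force: [2.2, 1.5, -5.0]
grip_width: 0.0159
```

>>> {"name": "jog_arm", "arguments": {"increments": [[[0, 0, 0, -0.001, -0.0004, 0, 1], [0, 0, 0, -0.002, -0.0007, 0, 1], [0, 0, 0, -0.003, -0.001, 0, 1], [0, 0, 0, -0.003, -0.001, 0, 1]]]}}

```text
time: 4.1
position: [0.4754, -0.0914, 0.0998]
tool_rot: [-0.577, 0.409, -0.408, 0.577]
ft_force: [5.4, 5.3, -6.5]
grip_width: 0.0161
```

>>> {"name": "jog_arm", "arguments": {"increments": [[[0, 0, 0, 0, 0, 0, 0], [0, 0, 0, 0, 0, 0, 0], [0, 0, 0, 0, 0, 0.03, 0], [0, 0, 0, 0.02, 0.007, 0.07, -0.3], [0, 0, 0, 0.06, 0.021, 0.1, -0.3], [0, 0, 0, 0.1, 0.035, 0.11, -0.3], [0, 0, 0, 0.14, 0.05, 0.11, -0.3], [0, 0, 0, 0.155, 0.057, 0.11, -0.3]]]}}

```text
time: 4.9
position: [0.6343, -0.0337, 0.2113]
tool_rot: [-0.577, 0.407, -0.409, 0.578]
ft_force: [-0.2, 0.2, -1.2]
grip_width: 0.056
```

```bash
python3 snap.py wrist b2
```

```text
4.95 [ 0.635  -0.033   0.2106] [1.53 0.89 0.19] 0.056255428223532425
```

View pics/b2.png

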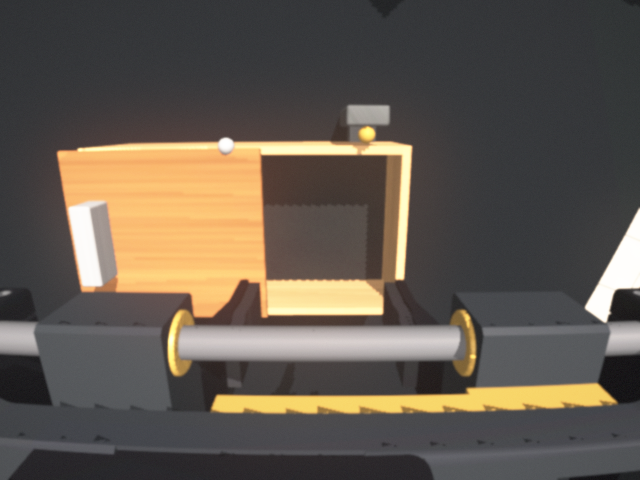

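```bash
python3 - <<'E'
from h import *
import pickle
i=pickle.load(open('pics/b2.pkl','rb'))
C=-i['R'].T@i['t'];print(C)
im=cv2.imread('pics/b2.png')[130:330,240:420]
im=np.clip(im.astype(float)*2.5,0,255).astype('uint8')
cv2.imwrite('pics/c2.png',cv2.resize(im,None,fx=3,fy=3,interpolation=cv2.INTER_CUBIC))
c=np.array([.580,-.057,0]);R=Ro.from_euler('z',19.5,degrees=True).as_matrix()
print('cam in case',R.T@(C-c))
for z in (18,22,26,31,35,40,44):
    print(z,proj(i,np.array([[119,-62,z],[60,-62,z],[119,62,z],[60,62,z]])/1000@R.T+c).round(0).tolist())
print('top',proj(i,np.array([[119,-62,84],[60,-62,84],[119,62,84],[125,68,84]])/1000@R.T+c).round(0).tolist())
E
```

```text
[0.6086569  0.03837381 0.37298238]
cam in case [0.05884961 0.08033744 0.37298238]
18 [[381.0, 277.0], [322.0, 277.0], [387.0, 149.0], [321.0, 149.0]]
22 [[382.0, 279.0], [322.0, 279.0], [388.0, 149.0], [321.0, 149.0]]
26 [[383.0, 280.0], [322.0, 280.0], [388.0, 149.0], [322.0, 149.0]]
31 [[383.0, 282.0], [322.0, 282.0], [389.0, 150.0], [322.0, 149.0]]
35 [[384.0, 284.0], [322.0, 284.0], [390.0, 150.0], [322.0, 150.0]]
40 [[385.0, 286.0], [322.0, 286.0], [391.0, 150.0], [322.0, 150.0]]
44 [[386.0, 288.0], [322.0, 288.0], [392.0, 150.0], [322.0, 150.0]]
top [[393.0, 307.0], [322.0, 307.0], [402.0, 154.0], [410.0, 145.0]]
```

View pics/c2.png

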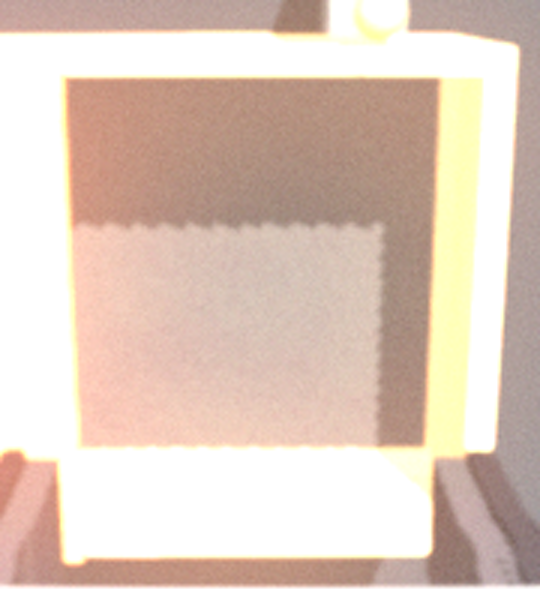

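>>> {"name": "jog_arm", "arguments": {"increments": [[[0, 0, 6, -0.006, 0.025, 0, -0.2], [0, 0, 13, -0.013, 0.06, 0, -0.2], [0, 0, 20, -0.02, 0.1, 0, -0.2], [0, 0, 27, -0.028, 0.14, -0.01, -0.2], [0, 0, 34, -0.036, 0.18, -0.02, -0.2], [0, 0, 41, -0.042, 0.215, -0.035, -0.2], [0, 0, 45.7, -0.045, 0.2316, -0.04, -0.2], [0, 0, 45.7, -0.045, 0.2316, -0.04, -0.2]]]}}

```text
time: 5.75
position: [0.5873, 0.2001, 0.1696]
tool_rot: [-0.69, 0.152, -0.15, 0.692]
ft_force: [0.1, -0.2, 0.2]
grip_width: 0.0523
```

```bash
python3 snap.py wrist b3; python3 - <<'E'
from h import *
print('spoon bowl',unproj(camera_info('top'),[[235,201]],.005))
o=get_obs(); R=Ro.from_quat(o['tool_rot']).as_matrix(); print('jaw yaw',np.degrees(np.arctan2(R[1,2],R[0,2])))
E
```

```text
5.8 [0.5886 0.1987 0.1703] [ 0.11 -0.6   0.2 ] 0.05233974501384914
spoon bowl [[0.68633222 0.25949374 0.005     ]]
jaw yaw 65.23569115459972
```

View pics/b3.png

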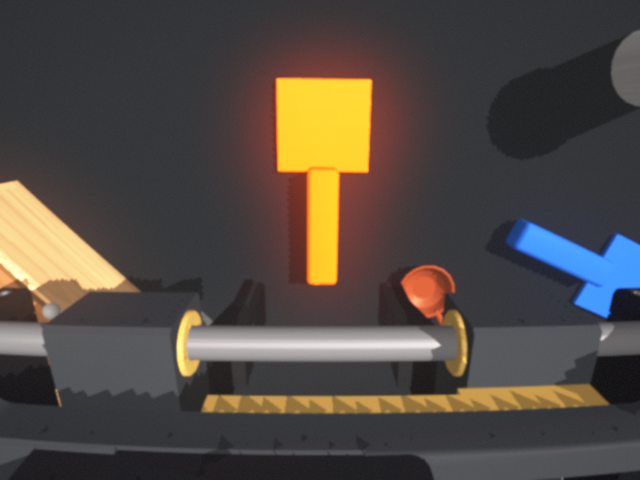

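```bash
python3 - <<'E'
from h import *
import pickle
from scipy.optimize import least_squares
i=pickle.load(open('pics/b3.pkl','rb'))
# image left/right: which is +y of scraper?
X0=np.array([[-85,38,5],[-85,-38,5],[-11,-38,5],[-11,38,5],[85,13,22],[85,-13,22]])/1000
uv=np.array([[372,79],[276,79],[277,172.5],[370,173],[337,284],[309,284]],float)
def f(p):
    R=Ro.from_euler('z',p[2]).as_matrix(); return (proj(i,X0@R.T+[p[0],p[1],0])-uv).ravel()
s=least_squares(f,[.5583,.2133,-.433],loss='soft_l1');print(s.x,np.degrees(s.x[2]));print(f(s.x).reshape(-1,2).round(1).tolist())
r=s.x[2];print('grip',s.x[:2]+.035*np.array([np.cos(r),np.sin(r)]))
E
```

```text
[ 0.56085742  0.21418517 -0.43335622] -24.829482317900144
[[-0.3, 0.0], [0.2, -0.4], [1.3, -0.7], [-1.2, -0.9], [1.1, 2.1], [-0.9, 2.0]]
grip [0.59262207 0.199488  ]
```

>>> {"name": "jog_arm", "arguments": {"increments": [[[0, 0, 0, 0.003, 0.001, -0.035, -0.2], [0, 0, 0, 0.003, 0.001, -0.075, -0.2], [0, 0, 0, 0.003, 0.001, -0.115, -0.2], [0, 0, 0, 0.003, 0.001, -0.145, -0.2], [0, 0, 0, 0.003, 0.001, -0.158, -0.2], [0, 0, 0, 0.003, 0.001, -0.162, -0.2], [0, 0, 0, 0.003, 0.001, -0.162, -0.2]]]}}

```text
time: 6.5
position: [0.5925, 0.1989, 0.009]
tool_rot: [-0.69, 0.152, -0.152, 0.691]
ft_force: [-0.1, -0.3, -0.5]
grip_width: 0.0522
```

>>> {"name": "jog_arm", "arguments": {"increments": [[[0, 0, 0, 0, 0, 0, 1], [0, 0, 0, 0, 0, 0, 1], [0, 0, 0, 0, 0, 0, 1], [0, 0, 0, 0, 0, 0, 1]]], "squeeze": 35}}

```text
time: 6.9
position: [0.5929, 0.199, 0.0098]
tool_rot: [-0.689, 0.151, -0.153, 0.692]
ft_force: [-0.5, 1.0, -0.2]
grip_width: 0.0277
```

```bash
python3 - <<'E'
from h import *
o=get_obs(); R=Ro.from_quat(o['tool_rot']).as_matrix(); print(o['position'],o['ft_force'],o['grip_width'],R.round(4))
E
```

```text
[0.59292973 0.19900537 0.00982654] [-0.5363751   1.00013766 -0.23146251] 0.027727404650128393 [[ 0.9075  0.0027  0.4201]
 [-0.4201  0.0026  0.9075]
 [ 0.0014 -1.      0.0035]]
```

>>> {"name": "jog_arm", "arguments": {"increments": [[[0, 0, 0, 0, 0, 0, 1], [0, 0, 0, 0, 0, 0, 1], [0, 0, 0, 0, 0, 0.008, 1], [0, 0, 0, 0, 0, 0.02, 1], [0, 0, 0, 0, 0, 0.035, 1], [0, 0, 0, 0, 0, 0.05, 1]]]}}

```text
time: 7.5
position: [0.5933, 0.1991, 0.0615]
tool_rot: [-0.689, 0.151, -0.153, 0.692]
ft_force: [0.4, -1.0, -1.2]
grip_width: 0.0258
```

```bash
python3 snap.py wrist b4;python3 snap.py side s4; python3 -c "
import cv2
s=cv2.imread('pics/s4.png')[130:330,180:430];cv2.imwrite('pics/s4c.png',cv2.resize(s,None,fx=3,fy=3,interpolation=cv2.INTER_CUBIC))"
```

```text
7.55 [0.595  0.1994 0.0642] [-0.2   0.27  0.05] 0.025650957121821024
7.6 [0.5952 0.1994 0.0633] [ 0.35  1.37 -0.64] 0.02556236025372096
```

View pics/b4.png

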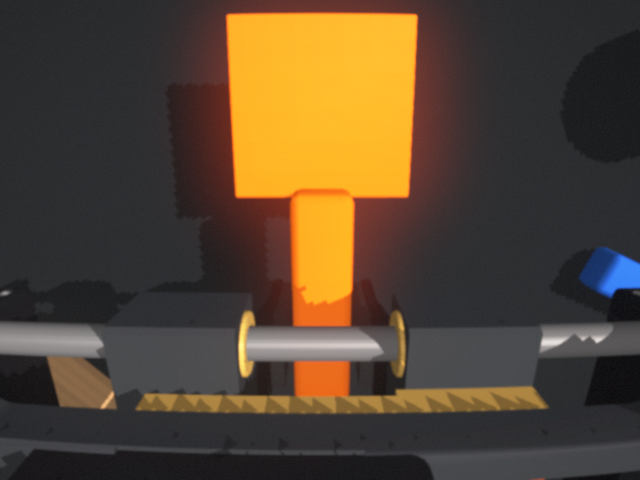

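View pics/s4c.png

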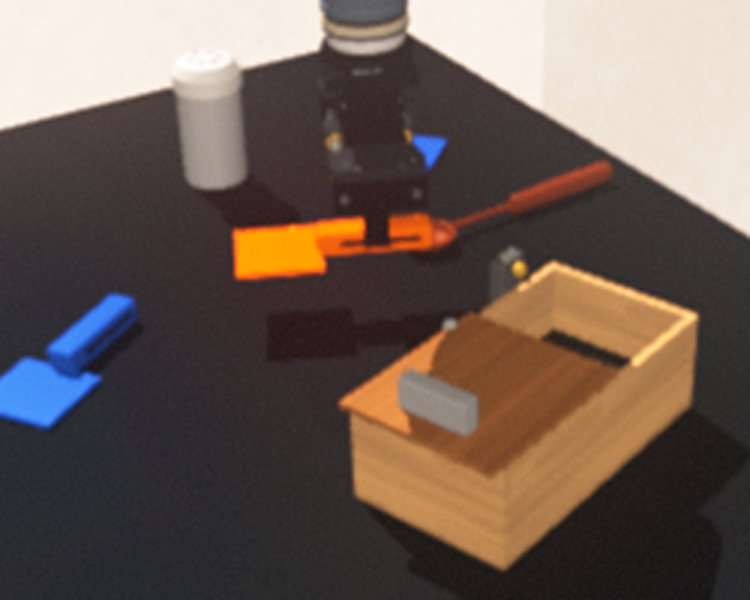

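```bash
python3 - <<'E'
from h import *
import pickle
from scipy.optimize import least_squares
i=pickle.load(open('pics/b4.pkl','rb'))
X0=np.array([[-85,38,5],[-85,-38,5],[-11,-38,5],[-11,38,5],[-15,13,22],[-15,-13,22]])/1000
uv=np.array([[416.5,14.5],[227.5,14.5],[236,197],[408.5,197],[351,190],[293,190]],float)
def f(p):
    R=Ro.from_rotvec(p[3:]).as_matrix(); return (proj(i,X0@R.T+p[:3])-uv).ravel()
s=least_squares(f,[.563,.214,.055,0,0,-.433],loss='soft_l1');R=Ro.from_rotvec(s.x[3:]).as_matrix()
print(s.x[:3],R.round(3),'\n',f(s.x).reshape(-1,2).round(1).tolist())
o=get_obs();print(o['position']);print('tcp in scraper',R.T@(o['position']-s.x[:3]))
E
```

```text
[0.56053639 0.21459623 0.0515389 ] [[ 0.906  0.42  -0.048]
 [-0.419  0.908  0.021]
 [ 0.052  0.001  0.999]] 
 [[-0.6, 0.0], [0.7, 0.1], [-0.5, -1.0], [0.4, -1.2], [4.6, 0.7], [-3.8, 0.8]]
[0.59522551 0.19943182 0.06327416]
tcp in scraper [0.03840992 0.00080253 0.00974911]
```

```bash
cat > plan.py <<'E'
from h import *
import sys
c=np.array([.580,-.057,0]);YAW=19.5
Rc=Ro.from_euler('z',YAW,degrees=True)
# tool rotation for flat, aligned scraper: tool x=case x, tool y=-z(down), tool z=case y
Rt0=np.array([[1,0,0],[0,0,1],[0,-1,0]]).astype(float)
D=np.array([.1225,0,.0095])  # tcp from tip in scraper axes
def target(th,tx,tz):
    P=Ro.from_euler('y',-th,degrees=True)
    pos=c+Rc.apply(np.array([tx/1000,0,tz/1000])+P.apply(D))
    return pos,Rc*P*Ro.from_matrix(Rt0)
if __name__=='__main__':
    o=get_obs();p0=o['position'];R0=Ro.from_quat(o['tool_rot'])
    # current tip
    sc=Rc.inv()*R0*Ro.from_matrix(Rt0).inv()
    print('t',o['time'],'F',o['ft_force'].round(1),'w',round(o['grip_width'],4),'now tip',((Rc.inv().apply(p0-c)-sc.apply(D))*1000).round(1),'ang zyx',sc.as_euler('zyx',degrees=True).round(1))
    for a in sys.argv[1:]:
        th,tx,tz=map(float,a.split(','))
        p,R=target(th,tx,tz); print(a,(R*R0.inv()).as_rotvec(degrees=True).round(1).tolist(),(p-p0).round(4).tolist())
E
python3 plan.py 0,60,110 30,60,110
```

```text
t 7.6 F [ 0.4  1.4 -0.6] w 0.0256 now tip [ 12.4 322.3  52.9] ang zyx [-44.3  -0.6   0. ]
0,60,110 [-0.4, 0.4, 44.3] [0.1568, -0.1955, 0.0562]
30,60,110 [-1.8, -30.3, 43.2] [0.1369, -0.2026, 0.1162]
```

>>> {"name": "jog_arm", "arguments": {"increments": [[[0, 0, 0, 0, 0, 0.03, 1], [0, 0, 4, 0.01, -0.012, 0.07, 1], [0, 0, 11, 0.032, -0.04, 0.1, 1], [0, 0, 19, 0.06, -0.075, 0.11, 1], [0, 0, 27, 0.09, -0.112, 0.11, 1], [0, 0, 34, 0.12, -0.15, 0.11, 1], [0, 0, 41, 0.145, -0.18, 0.11, 1], [0, 0, 44.3, 0.1568, -0.1955, 0.11, 1]]]}}

```text
time: 8.4
position: [0.754, -0.0001, 0.1731]
tool_rot: [-0.695, -0.122, 0.117, 0.699]
ft_force: [0.1, 0.5, -1.0]
grip_width: 0.0255
```

```bash
python3 plan.py 30,60,120 30,60,105 30,30,50
```

```text
t 8.4 F [ 0.1  0.5 -1. ] w 0.0255 now tip [ 60.6  -4.3 162.6] ang zyx [-0.  -0.5  0.3]
30,60,120 [9.6, -27.9, -0.1] [-0.0219, -0.0031, 0.0163]
30,60,105 [9.6, -27.9, -0.1] [-0.0219, -0.0031, 0.0013]
30,30,50 [9.6, -27.9, -0.1] [-0.0502, -0.0131, -0.0537]
```

>>> {"name": "jog_arm", "arguments": {"increments": [[[1.9, -5.6, 0, -0.004, 0, 0.012, 1], [3.8, -11.2, 0, -0.009, 0, 0.02, 1], [5.7, -16.8, 0, -0.013, 0, 0.024, 1], [7.7, -22.4, 0, -0.018, 0, 0.02, 1], [9.6, -27.9, 0, -0.022, 0, 0.016, 1], [9.6, -27.9, 0, -0.022, 0, 0.016, 1]]]}}

```text
time: 9.0
position: [0.7261, 0.0004, 0.1855]
tool_rot: [-0.641, -0.292, -0.062, 0.707]
ft_force: [-1.7, -0.3, -1.9]
grip_width: 0.0259
```

```bash
python3 plan.py 30,60,105 30,30,50 30,10,40; python3 snap.py side s5; python3 -c "
import cv2
s=cv2.imread('pics/s5.png')[110:330,240:480];cv2.imwrite('pics/s5c.png',cv2.resize(s,None,fx=2.7,fy=2.7,interpolation=cv2.INTER_CUBIC))"
```

```text
t 9.0 F [-1.7 -0.3 -1.9] w 0.0259 now tip [ 54.9   5.9 117. ] ang zyx [ -0.  -29.5   0.4]
30,60,105 [-0.2, -0.6, 0.0] [0.006, -0.0035, -0.011]
30,30,50 [-0.2, -0.6, 0.0] [-0.0223, -0.0136, -0.066]
30,10,40 [-0.2, -0.6, 0.0] [-0.0411, -0.0202, -0.076]
9.05 [ 7.292e-01 -1.000e-04  1.874e-01] [-0.35  0.03 -1.55] 0.02563992078328637
```

View pics/s5c.png

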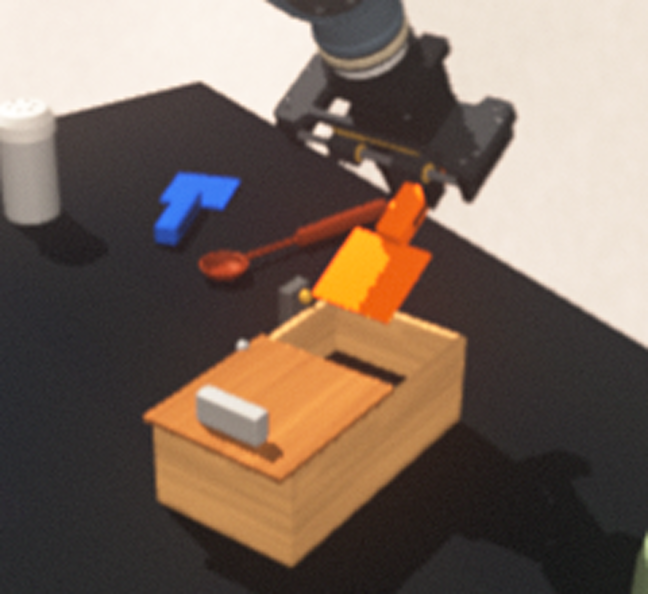

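>>> {"name": "jog_arm", "arguments": {"increments": [[[0, 0, 0, -0.005, -0.003, -0.012, 1], [0, 0, 0, -0.01, -0.006, -0.025, 1], [0, 0, 0, -0.015, -0.009, -0.04, 1], [0, 0, 0, -0.02, -0.011, -0.053, 1], [0, 0, 0, -0.024, -0.013, -0.065, 1], [0, 0, 0, -0.025, -0.013, -0.068, 1], [0, 0, 0, -0.025, -0.013, -0.068, 1]]]}}

```text
time: 9.75
position: [0.7057, -0.0129, 0.1196]
tool_rot: [-0.642, -0.294, -0.063, 0.706]
ft_force: [0.3, 1.0, -1.0]
grip_width: 0.0254
```

```bash
python3 plan.py 30,10,40 26,-20,38 22,-45,36
```

```text
t 9.75 F [ 0.3  1.  -1. ] w 0.0254 now tip [31.5 -0.2 50.8] ang zyx [  0.  -29.7   0.2]
30,10,40 [-0.1, -0.4, -0.0] [-0.0207, -0.007, -0.0102]
26,-20,38 [-1.4, 3.4, -0.0] [-0.0447, -0.0154, -0.0194]
22,-45,36 [-2.8, 7.2, -0.0] [-0.0644, -0.0224, -0.0289]
```

>>> {"name": "jog_arm", "arguments": {"increments": [[[0, 0, 0, -0.01, -0.0035, -0.005, 1], [0, 0, 0, -0.0205, -0.007, -0.01, 1], [-0.5, 1, 0, -0.029, -0.01, -0.0135, 1], [-0.9, 2.2, 0, -0.037, -0.0127, -0.0165, 1], [-1.4, 3.4, 0, -0.0447, -0.0154, -0.0194, 1], [-2.1, 5.3, 0, -0.055, -0.019, -0.0242, 1], [-2.8, 7.2, 0, -0.0644, -0.0224, -0.0289, 1], [-2.8, 7.2, 0, -0.0644, -0.0224, -0.0289, 1]]]}}

```text
time: 10.55
position: [0.6406, -0.0355, 0.0905]
tool_rot: [-0.661, -0.25, -0.014, 0.707]
ft_force: [-0.7, -0.5, -0.6]
grip_width: 0.0255
```

```bash
python3 plan.py 22,-45,30 22,-48,18 ;python3 snap.py wrist b6
```

```text
t 10.55 F [-0.7 -0.5 -0.6] w 0.0255 now tip [-45.8  -0.   36.1] ang zyx [  0.  -21.9   0. ]
22,-45,30 [0.1, -0.1, -0.0] [0.0007, 0.0002, -0.0058]
22,-48,18 [0.1, -0.1, -0.0] [-0.0021, -0.0008, -0.0178]
10.6 [ 0.6412 -0.0354  0.0908] [ 0.15 -0.65 -0.87] 0.025727744631520423
```

View pics/b6.png

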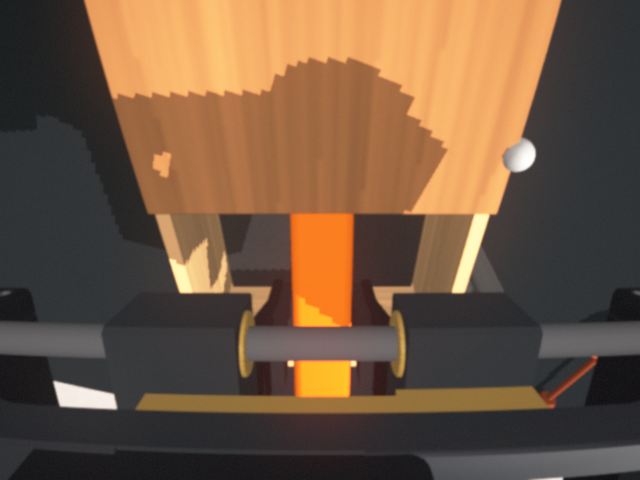

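>>> {"name": "jog_arm", "arguments": {"increments": [[[0, 0, 0, 0, 0, -0.002, 1], [0, 0, 0, 0, 0, -0.004, 1], [0, 0, 0, 0, 0, -0.006, 1], [0, 0, 0, 0, 0, -0.008, 1], [0, 0, 0, 0, 0, -0.008, 1]]]}}

```text
time: 11.1
position: [0.6412, -0.0354, 0.0825]
tool_rot: [-0.661, -0.25, -0.015, 0.707]
ft_force: [0.2, -0.3, -0.7]
grip_width: 0.0257
```

>>> {"name": "jog_arm", "arguments": {"increments": [[[0, 0, 0, 0, 0, -0.001, 1], [0, 0, 0, 0, 0, -0.002, 1], [0, 0, 0, 0, 0, -0.002, 1]]]}}

```text
time: 11.4
position: [0.6418, -0.0354, 0.081]
tool_rot: [-0.661, -0.251, -0.015, 0.707]
ft_force: [0.8, 2.2, 2.5]
grip_width: 0.0257
```

>>> {"name": "jog_arm", "arguments": {"increments": [[[0, 0, 0, 0, 0, -0.001, 1], [0, 0, 0, 0, 0, -0.002, 1], [0, 0, 0, 0, 0, -0.002, 1]]]}}

```text
time: 11.7
position: [0.6426, -0.0355, 0.0795]
tool_rot: [-0.662, -0.251, -0.016, 0.706]
ft_force: [1.9, 1.6, 2.7]
grip_width: 0.0255
```

```bash
python3 plan.py; python3 - <<'E'
from plan import *
import cv2
s=cv2.imread('pics/s5.png')[180:245,340:410];cv2.imwrite('pics/s5d.png',cv2.resize(s,None,fx=8,fy=8,interpolation=cv2.INTER_CUBIC))
i=camera_info('side')
p=np.array([.729,0,.1874]);
for d in (0,1,2,3,4):
    P=Rc*Ro.from_euler('y',-29.5-d,degrees=True)
    Xs=np.array([[-85,38,5],[-85,-38,5],[-11,-38,5],[-11,38,5],[85,13,22],[85,-13,22]])/1000
    # tcp in scraper at (37.5,0,9.5); rotation about grasp point (37.5,0,~16)
    g=np.array([.0375,0,.016]); tool=Rc*Ro.from_euler('y',-29.5,degrees=True)
    G=p+tool.apply([0,0,.0065])
    print(d,((proj(i,G+P.apply(Xs-g))-[340,180])*8).round(0).tolist())
E
```

```text
t 11.7 F [1.9 1.6 2.7] w 0.0255 now tip [-43.8  -0.7  24.6] ang zyx [ -0.  -22.1  -0.1]
0 [[128.0, 296.0], [351.0, 378.0], [482.0, 174.0], [259.0, 100.0], [480.0, -160.0], [557.0, -138.0]]
1 [[130.0, 300.0], [354.0, 382.0], [483.0, 175.0], [260.0, 101.0], [479.0, -161.0], [556.0, -139.0]]
2 [[133.0, 304.0], [356.0, 386.0], [484.0, 176.0], [261.0, 102.0], [479.0, -163.0], [556.0, -141.0]]
3 [[135.0, 307.0], [358.0, 389.0], [485.0, 177.0], [262.0, 104.0], [478.0, -164.0], [555.0, -142.0]]
4 [[138.0, 310.0], [361.0, 392.0], [486.0, 178.0], [263.0, 105.0], [477.0, -165.0], [554.0, -144.0]]
```

View pics/s5d.png

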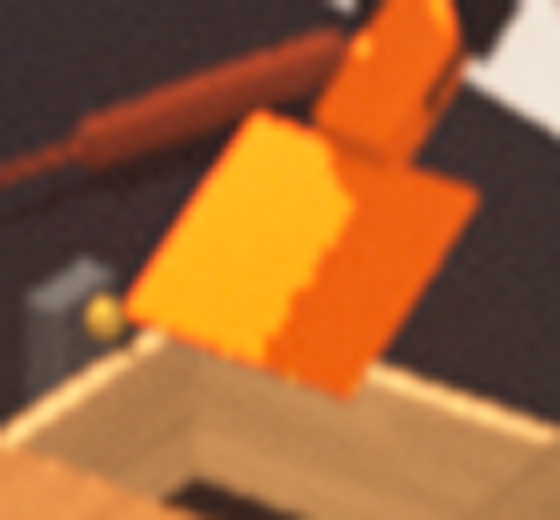

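```bash
python3 plan.py 22,-46,31 19,-53,31 16,-60,31 12,-69,31 8,-78,31 4,-84,31 1,-88,31 -1.5,-90,32; python3 -c "
from h import *
print(get_obs()['moment'])"
```

```text
t 11.7 F [1.9 1.6 2.7] w 0.0255 now tip [-43.8  -0.7  24.6] ang zyx [ -0.  -22.1  -0.1]
22,-46,31 [0.0, 0.1, 0.0] [-0.0022, -0.0001, 0.0062]
19,-53,31 [-1.0, 2.9, 0.0] [-0.0062, -0.0015, 0.0004]
16,-60,31 [-2.0, 5.8, 0.0] [-0.0106, -0.0031, -0.0056]
12,-69,31 [-3.3, 9.5, 0.0] [-0.0165, -0.0052, -0.0137]
8,-78,31 [-4.6, 13.3, 0.0] [-0.023, -0.0075, -0.022]
4,-84,31 [-6.0, 17.1, 0.0] [-0.0272, -0.0089, -0.0304]
1,-88,31 [-7.0, 19.9, 0.0] [-0.0302, -0.01, -0.0368]
-1.5,-90,32 [-7.8, 22.3, 0.0] [-0.0317, -0.0106, -0.0412]
[ 0.23222061  0.0711952  -0.03775022]
```

>>> {"name": "jog_arm", "arguments": {"increments": [[[0, 0, 0, -0.001, 0, 0.003, 1], [0, 0.1, 0, -0.0022, -0.0001, 0.0062, 1], [-0.5, 1.5, 0, -0.0042, -0.0008, 0.0035, 1], [-1, 2.9, 0, -0.0062, -0.0015, 0.0004, 1], [-1.5, 4.3, 0, -0.0084, -0.0023, -0.0026, 1], [-2, 5.8, 0, -0.0106, -0.0031, -0.0056, 1], [-2.6, 7.6, 0, -0.0135, -0.0042, -0.0096, 1], [-3.3, 9.5, 0, -0.0165, -0.0052, -0.0137, 1]]]}}

```text
time: 12.5
position: [0.6248, -0.0409, 0.0651]
tool_rot: [-0.681, -0.191, 0.047, 0.706]
ft_force: [-0.2, 0.6, -1.5]
grip_width: 0.0259
```

```bash
python3 plan.py 8,-78,31 4,-84,31 1,-88,31 -1.5,-90,34; python3 -c "
from h import *
print(get_obs()['moment'])"
```

```text
t 12.5 F [-0.2  0.6 -1.5] w 0.0259 now tip [-70.3   0.2  30.7] ang zyx [ -0.  -11.8   0. ]
8,-78,31 [-1.3, 3.6, 0.0] [-0.0052, -0.0021, -0.0077]
4,-84,31 [-2.6, 7.4, 0.0] [-0.0094, -0.0036, -0.0161]
1,-88,31 [-3.6, 10.2, 0.0] [-0.0125, -0.0046, -0.0225]
-1.5,-90,34 [-4.5, 12.6, 0.0] [-0.014, -0.0052, -0.0249]
[-0.00027874  0.187135   -0.10022762]
```

>>> {"name": "jog_arm", "arguments": {"increments": [[[-0.6, 1.8, 0, -0.0026, -0.001, -0.0038, 1], [-1.3, 3.6, 0, -0.0052, -0.0021, -0.0077, 1], [-2, 5.5, 0, -0.0073, -0.0029, -0.0119, 1], [-2.6, 7.4, 0, -0.0094, -0.0036, -0.0161, 1], [-3.6, 10.2, 0, -0.0125, -0.0046, -0.0215, 1], [-4.5, 12.6, 0, -0.014, -0.0052, -0.0249, 1], [-4.5, 12.6, 0, -0.014, -0.0052, -0.0249, 1]]]}}

```text
time: 13.2
position: [0.6104, -0.0461, 0.0397]
tool_rot: [0.699, 0.11, -0.13, -0.695]
ft_force: [-0.8, 0.2, -0.7]
grip_width: 0.0254
```

```bash
python3 plan.py; python3 -c "
from h import *
print(get_obs()['moment'])"; python3 snap.py wrist b7; python3 snap.py side s7
```

```text
t 13.2 F [-0.8  0.2 -0.7] w 0.0254 now tip [-90.4  -0.   33.8] ang zyx [ 0.1  1.7 -0. ]
[-0.04447125  0.12094908 -0.02207946]
13.25 [ 0.6105 -0.0461  0.0398] [ 0.04  0.4  -2.13] 0.026039312443223418
13.3 [ 0.6104 -0.0461  0.0399] [-0.31 -0.06 -1.32] 0.025797840712214498
```

View pics/b7.png

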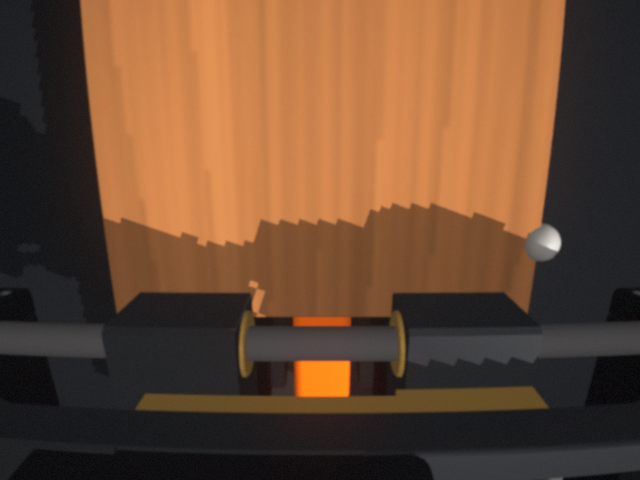

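View pics/s7.png

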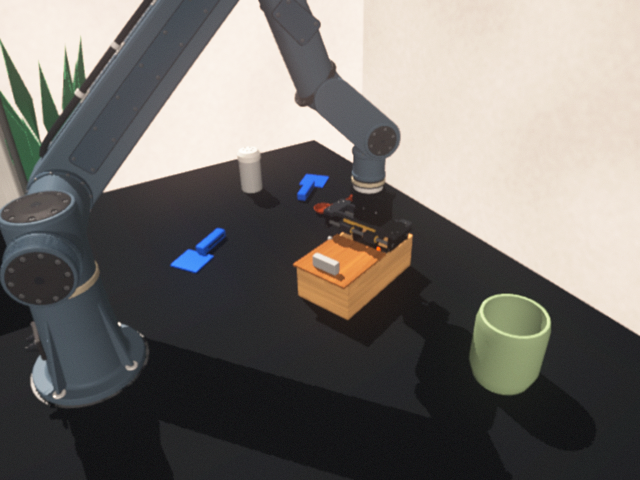

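>>> {"name": "jog_arm", "arguments": {"increments": [[[0, 0, 0, 0, 0, -0.001, 1], [0, 0, 0, 0, 0, -0.002, 1], [0, 0, 0, 0, 0, -0.003, 1], [0, 0, 0, 0, 0, -0.003, 1]]]}}

```text
time: 13.7
position: [0.6099, -0.0464, 0.0379]
tool_rot: [0.699, 0.11, -0.129, -0.695]
ft_force: [-3.2, -0.1, 5.2]
grip_width: 0.0262
```

>>> {"name": "jog_arm", "arguments": {"increments": [[[0, 0, 0, 0, 0, -0.001, 1], [0, 0, 0, 0, 0, -0.002, 1], [0, 0, 0, 0, 0, -0.002, 1]]]}}

```text
time: 14.0
position: [0.6099, -0.0464, 0.0379]
tool_rot: [0.699, 0.111, -0.129, -0.695]
ft_force: [-3.4, 0.0, 11.5]
grip_width: 0.0258
```

```bash
python3 plan.py; python3 -c "
from h import *
print(Rc.inv().apply(get_obs()['moment']) if 0 else get_obs()['moment'])"
```

```text
t 14.0 F [-3.4  0.  11.5] w 0.0258 now tip [-91.    0.1  31.6] ang zyx [-0.   1.5 -0. ]
[ 0.26600079  0.37615951 -0.00829578]
```

```bash
python3 plan.py 0,-89,31 0,-89,29 0,-89,28
```

```text
t 14.0 F [-3.4  0.  11.5] w 0.0258 now tip [-91.    0.1  31.6] ang zyx [-0.   1.5 -0. ]
0,-89,31 [0.5, -1.4, 0.0] [0.0016, 0.0006, 0.0026]
0,-89,29 [0.5, -1.4, 0.0] [0.0016, 0.0006, 0.0006]
0,-89,28 [0.5, -1.4, 0.0] [0.0016, 0.0006, -0.0004]
```

>>> {"name": "jog_arm", "arguments": {"increments": [[[0, 0, 0, 0, 0, 0.0015, 1], [0.5, -1.4, 0, 0.001, 0.0003, 0.0026, 1], [0.5, -1.4, 0, 0.001, 0.0003, 0.0026, 1], [0.5, -1.4, 0, 0.001, 0.0003, 0.0026, 1]]]}}

```text
time: 14.4
position: [0.6105, -0.0462, 0.0401]
tool_rot: [0.697, 0.119, -0.12, -0.697]
ft_force: [-0.4, -0.4, -0.8]
grip_width: 0.0254
```

```bash
python3 plan.py; python3 -c "
from h import *
print(get_obs()['moment'])"
```

```text
t 14.4 F [-0.4 -0.4 -0.8] w 0.0254 now tip [-90.2   0.1  30.7] ang zyx [-0.   0.1 -0. ]
[ 0.09574918  0.01825558 -0.00513465]
```

>>> {"name": "jog_arm", "arguments": {"increments": [[[0, 0, 0, 0, 0, -0.001, 1], [0, 0, 0, 0, 0, -0.0015, 1], [0, 0, 0, 0, 0, -0.0015, 1]]]}}

```text
time: 14.7
position: [0.6105, -0.0462, 0.0384]
tool_rot: [0.697, 0.119, -0.12, -0.697]
ft_force: [-0.1, 0.9, 0.1]
grip_width: 0.0255
```

```bash
python3 plan.py; python3 -c "
from h import *
print(get_obs()['moment'])"
```

```text
t 14.7 F [-0.1  0.9  0.1] w 0.0255 now tip [-90.2   0.1  29.1] ang zyx [-0.   0.1 -0. ]
[-0.00648474  0.08553917  0.02814752]
```

>>> {"name": "jog_arm", "arguments": {"increments": [[[0, 0, 0, 0, 0, -0.0005, 1], [0, 0, 0, 0, 0, -0.001, 1], [0, 0, 0, 0, 0, -0.001, 1]]]}}

```text
time: 15.0
position: [0.6106, -0.0462, 0.0379]
tool_rot: [0.697, 0.119, -0.12, -0.697]
ft_force: [-1.5, -0.7, 4.5]
grip_width: 0.0255
```

>>> {"name": "jog_arm", "arguments": {"increments": [[[0, 0, 0, 0, 0, -0.0005, 1], [0, 0, 0, 0, 0, -0.001, 1], [0, 0, 0, 0, 0, -0.001, 1]]]}}

```text
time: 15.3
position: [0.6105, -0.0462, 0.0379]
tool_rot: [0.697, 0.119, -0.12, -0.697]
ft_force: [-2.6, -0.3, 7.7]
grip_width: 0.0252
```

```bash
python3 plan.py; python3 -c "
from h import *
print(get_obs()['moment'])"
```

```text
t 15.3 F [-2.6 -0.3  7.7] w 0.0252 now tip [-90.1   0.   28.5] ang zyx [-0.   0.1 -0. ]
[0.096978   0.54676729 0.02301802]
```

>>> {"name": "jog_arm", "arguments": {"increments": [[[0, 0, 0, 0, 0, 0, 1], [0, 0, 0, 0, 0, 0, 0.25], [0, 0, 0, 0, 0, 0, 0.1], [0, 0, 0, 0, 0, 0, 0.1], [0, 0, 0, 0, 0, 0, 0.1]]]}}

```text
time: 15.8
position: [0.6106, -0.0462, 0.0376]
tool_rot: [0.697, 0.119, -0.12, -0.697]
ft_force: [0.2, 0.6, 0.2]
grip_width: 0.0382
```

>>> {"name": "jog_arm", "arguments": {"increments": [[[0, 0, 0, 0, 0, 0.01, 0.1], [0, 0, 0, 0, 0, 0.03, 0.1], [0, 0, 0, 0, 0, 0.06, 0.1], [0, 0, 0, 0, 0, 0.1, 0.1], [0, 0, 0, 0, 0, 0.14, 0.1], [0, 0, 0, 0.01, 0, 0.17, 0.1], [0, 0, 0, 0.03, 0.01, 0.19, 0.1], [0, 0, 0, 0.05, 0.018, 0.2, 0.1]]]}}

```text
time: 16.6
position: [0.6621, -0.0283, 0.2418]
tool_rot: [0.698, 0.121, -0.118, -0.696]
ft_force: [0.2, -0.3, 0.1]
grip_width: 0.0395
```

```bash
python3 snap.py wrist b8; python3 snap.py side s8
```

```text
16.65 [ 0.6663 -0.0271  0.2427] [3.69 0.72 1.51] 0.03916058278169032
16.7 [ 0.664  -0.0277  0.2409] [-0.34 -0.68 -0.03] 0.03920504601335902
```

View pics/b8.png

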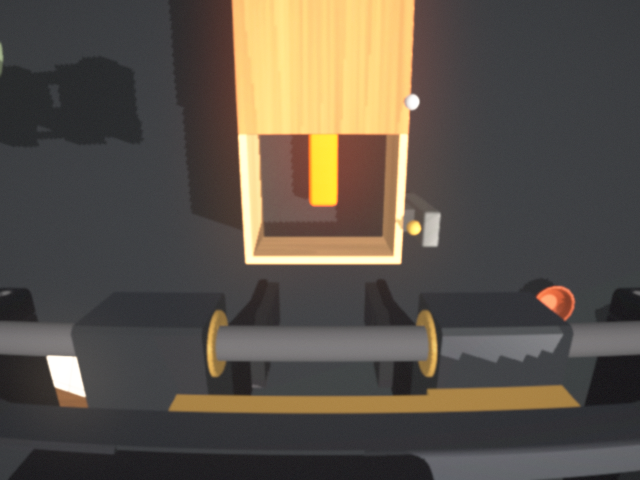

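>>> {"name": "jog_arm", "arguments": {"increments": [[[0, 0, -6, -0.015, -0.005, 0, 0.1], [0, 0, -14, -0.035, -0.012, 0, 0.1], [0, 0, -22, -0.055, -0.019, 0, 0.1], [0, 0, -30, -0.075, -0.026, 0, 0.1], [0, 0, -38, -0.095, -0.033, 0, 0.1], [0, 0, -46, -0.115, -0.04, 0, 0.1], [0, 0, -54, -0.135, -0.047, 0, 0.1], [0, 0, -62, -0.155, -0.054, 0, 0.1]]]}}

```text
time: 17.5
position: [0.5064, -0.0817, 0.2403]
tool_rot: [0.661, -0.257, 0.258, -0.656]
ft_force: [-0.2, -0.5, 0.4]
grip_width: 0.0391
```

```bash
cat > st.py <<'E'
from h import *
o=get_obs(); R=Ro.from_quat(o['tool_rot']).as_matrix(); y=np.degrees(np.arctan2(R[1,2],R[0,2])); print(o['time'],o['position'].round(4),'yaw',y.round(2),'dyaw',19.5-y,'shift to bar back',(np.array([.4758,-.0925])-o['position'][:2]).round(4),R[:,1].round(3),o['ft_force'].round(1),o['q'].round(2))
E
python3 st.py
```

```text
17.5 [ 0.5064 -0.0817  0.2403] yaw 47.22 dyaw -27.722886899422463 shift to bar back [-0.0306 -0.0108] [-0.001 -0.006 -1.   ] [-0.2 -0.5  0.4] [-0.37  0.35  1.69 -0.01  1.1  -1.2 ]
```

>>> {"name": "jog_arm", "arguments": {"increments": [[[0, 0, -7, -0.01, -0.004, 0, 0.1], [0, 0, -14, -0.02, -0.008, -0.02, 0.1], [0, 0, -21, -0.03, -0.0108, -0.04, 0.1], [0, 0, -27.7, -0.0306, -0.0108, -0.06, 0.1], [0, 0, -27.7, -0.0306, -0.0108, -0.06, 0.1], [0, 0, -27.7, -0.0306, -0.0108, -0.06, 0.1]]]}}

```text
time: 18.1
position: [0.475, -0.0924, 0.1802]
tool_rot: [0.58, -0.408, 0.407, -0.576]
ft_force: [0.8, -0.9, 1.1]
grip_width: 0.0389
```

```bash
python3 st.py; python3 snap.py wrist b9
```

```text
18.1 [ 0.475  -0.0924  0.1802] yaw 19.66 dyaw -0.1550813924345107 shift to bar back [ 0.0008 -0.0001] [-0.005 -0.005 -1.   ] [ 0.8 -0.9  1.1] [-0.42  0.4   1.82 -0.01  0.92 -0.76]
18.15 [ 0.4759 -0.0926  0.1808] [ 0.1  -0.25  0.29] 0.03912821312561123
```

View pics/b9.png

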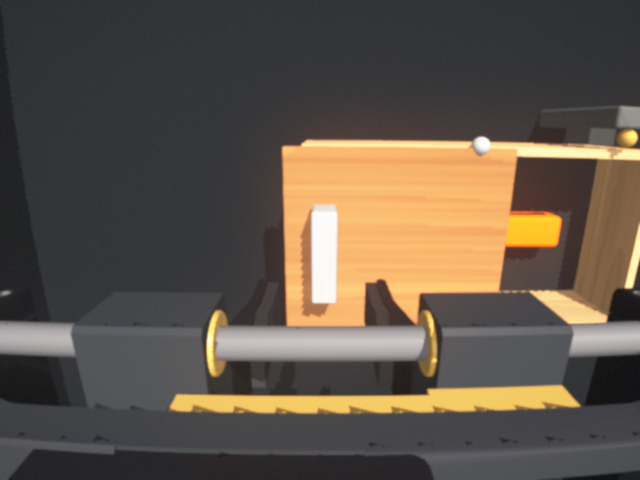

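Bar at (325,255), centred between the fingers; scraper handle at (530,230) sits in the case. I descend, grip the bar and close the cover.

>>> {"name": "jog_arm", "arguments": {"increments": [[[0, 0, 0, 0, 0, -0.03, 0.1], [0, 0, 0, 0, 0, -0.055, 0.1], [0, 0, 0, 0, 0, -0.073, 0.1], [0, 0, 0, 0, 0, -0.08, 0.1], [0, 0, 0, 0, 0, -0.08, 0.1]]]}}

```text
time: 18.65
position: [0.476, -0.0926, 0.1008]
tool_rot: [0.581, -0.407, 0.407, -0.576]
ft_force: [-0.2, -0.1, -0.0]
grip_width: 0.0393
```

>>> {"name": "jog_arm", "arguments": {"increments": [[[0, 0, 0, 0, 0, 0, 1], [0, 0, 0, 0, 0, 0, 1], [0, 0, 0, 0, 0, 0, 1], [0, 0, 0, 0, 0, 0, 1], [0, 0, 0, 0, 0, 0, 1]]], "squeeze": 30}}

```text
time: 19.15
position: [0.4764, -0.0928, 0.1014]
tool_rot: [0.58, -0.407, 0.408, -0.576]
ft_force: [-0.0, 0.9, 4.3]
grip_width: 0.0158
```

>>> {"name": "jog_arm", "arguments": {"increments": [[[0, 0, 0, 0.0075, 0.0027, 0, 1], [0, 0, 0, 0.0189, 0.0067, 0, 1], [0, 0, 0, 0.033, 0.0117, 0, 1], [0, 0, 0, 0.0471, 0.0167, 0, 1], [0, 0, 0, 0.0613, 0.0217, 0, 1], [0, 0, 0, 0.0754, 0.0267, 0, 1], [0, 0, 0, 0.087, 0.0308, 0, 1], [0, 0, 0, 0.096, 0.034, 0, 1]]]}}

```text
time: 19.95
position: [0.5729, -0.0587, 0.1015]
tool_rot: [0.581, -0.407, 0.407, -0.576]
ft_force: [-0.1, -1.5, 2.2]
grip_width: 0.0157
```

Travel 102 mm; 8 mm left, in small steps to the stop.

>>> {"name": "jog_arm", "arguments": {"increments": [[[0, 0, 0, 0.003, 0.0011, 0, 1], [0, 0, 0, 0.005, 0.0018, 0, 1], [0, 0, 0, 0.007, 0.0025, 0, 1], [0, 0, 0, 0.008, 0.0028, 0, 1], [0, 0, 0, 0.008, 0.0028, 0, 1]]]}}

```text
time: 20.45
position: [0.5798, -0.0561, 0.1015]
tool_rot: [0.582, -0.407, 0.406, -0.575]
ft_force: [-4.6, -2.2, 3.3]
grip_width: 0.0159
```

>>> {"name": "jog_arm", "arguments": {"increments": [[[0, 0, 0, 0.001, 0.0003, 0, 1], [0, 0, 0, 0.002, 0.0007, 0, 1], [0, 0, 0, 0.002, 0.0007, 0, 1]]]}}

```text
time: 20.75
position: [0.5798, -0.0561, 0.1015]
tool_rot: [0.583, -0.408, 0.405, -0.574]
ft_force: [-5.5, -4.8, 4.7]
grip_width: 0.0159
```

>>> {"name": "jog_arm", "arguments": {"increments": [[[0, 0, 0, 0.002, 0.0007, 0, 1], [0, 0, 0, 0.003, 0.001, 0, 1], [0, 0, 0, 0.003, 0.001, 0, 1]]]}}

```text
time: 21.05
position: [0.5798, -0.0561, 0.1014]
tool_rot: [0.585, -0.41, 0.403, -0.573]
ft_force: [-9.4, -5.9, 7.8]
grip_width: 0.0159
```

>>> {"name": "jog_arm", "arguments": {"increments": [[[0, 0, 0, 0, 0, 0, 0.1], [0, 0, 0, 0, 0, 0, 0.1], [0, 0, 0, 0, 0, 0, 0.1], [0, 0, 0, 0, 0, 0.03, 0.1], [0, 0, 0, 0, 0, 0.06, 0.1], [0, 0, 0, 0, 0, 0.1, 0.1], [0, 0, 0, 0, 0, 0.12, 0.1], [0, 0, 0, 0, 0, 0.12, 0.1]]]}}

```text
time: 21.85
position: [0.5826, -0.0563, 0.225]
tool_rot: [0.583, -0.407, 0.406, -0.574]
ft_force: [-0.7, 0.1, -0.9]
grip_width: 0.0388
```

```bash
python3 snap.py wrist b10;python3 snap.py side s10; python3 snap.py top t10
```

```text
21.9 [ 0.581  -0.056   0.2228] [-0.71 -0.33  0.07] 0.03905221491342865
21.95 [ 0.5798 -0.0557  0.2212] [ 0.12  0.18 -0.42] 0.039399302821234744
22.0 [ 0.5791 -0.0556  0.2203] [-0.16  0.77 -0.6 ] 0.03907861764252161
```

View pics/b10.png

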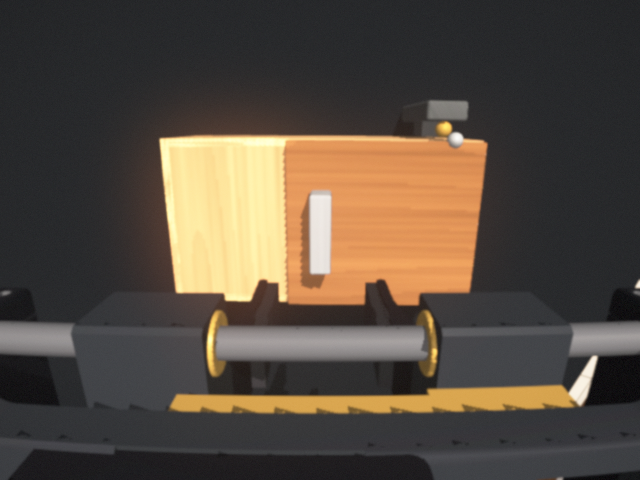

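View pics/s10.png

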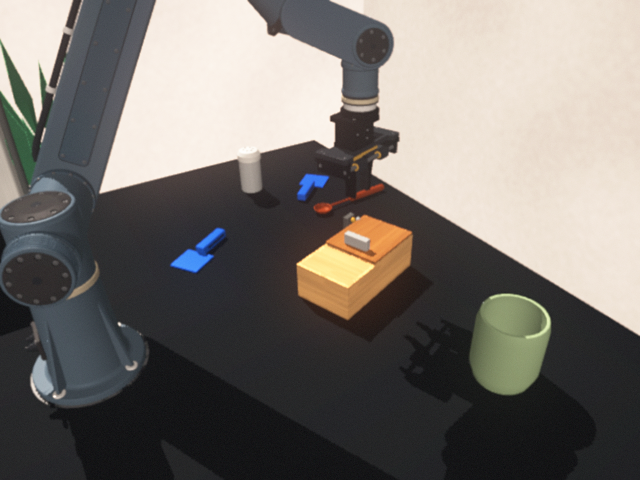

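```bash
python3 -c "
import cv2,numpy as np
a=cv2.imread('pics/a_side.png')[215:320,295:415].astype(int);b=cv2.imread('pics/s10.png')[215:320,295:415].astype(int)
print('max/mean diff',abs(a-b).max(),abs(a-b).mean())
from rig import *
print(hand_in())"
```

```text
max/mean diff 205 4.435185185185185
the job is handed in; nothing more can be done
None
```

I slid the cover fully back, fed the orange scraper in blade first at a 22–30° slant and laid it flat on the inner floor. I then let go and pushed the cover shut past the catch, and handed in at about 22 s.

**Checks that agreed**
- **Floor:** the flat scraper met it about 28 mm above the counter, with about 8 N at rest. A brief press during the first attempt at levelling reached about 11.5 N. The first touch by the blade tip put the floor at about 27 mm, which fits.
- **Scraper:** after release it lay centred in the case.
- **Cover:** it travelled about 110 mm and stopped dead under a push of about 11 N. The final wrist and side views show the bar and nub where they were at the start.
- **Bystanders:** the shaker, crock and spoon look unmoved in the side view.

**Checks that disagreed or fell short**
- My visual floor estimate was 18–26 mm, so I relied on touch instead.
- A picture fit suggested the blade sagged 1–3° in the grip, but the touches pointed to nearly none.
- A pixel comparison of the case before and after was inconclusive: the mean difference was small (4 levels), but the maximum was 205, and I did not look into where it was.
- I took a final top view but did not look at it.

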